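Lock the bottle carrier's swing bar with a squeeze-release ball-lock pin

TASK

Secure the bottle in the sloping carrier for the tumbler: swing the steel retaining bar shut against its stop, then squeeze the orange paddles of the ball-lock pin to free it from its parking block and slide it, still squeezed, through the aligned holes of bracket and bar until its collar rests on the bracket. Its two orange paddles must lie in line with the white line on the blue bracket; then let go so that the balls lock behind the bracket, with the bar still shut. Do not shift the bottle, jars and tin standing about.

Things in the scene. Friction and masses are not known exactly. Their poses are not given: they have to be found in the camera images.
- carrier: Fixed bottle carrier; base plate 200 (x) x 290 (y) x 8 mm, origin under its centre. On it a grey deck rises towards +x (away from the robot) at 0.42 rad (24 deg); the holes' and knob's common direction leans 0.42 rad from vertical towards the carrier's -x (the robot). An amber bottle 61 mm thick lies fixed on the deck under the bar.
- lug_mouth (a point): Centre of the hole's mouth on the 50 x 50 mm top face of the blue bracket. z: hole axis, out of the hole (up and towards the robot, 0.42 rad from vertical); x: up the slope; y: level, towards the hinge. A white line 4 mm wide runs along y either side of the hole. Near it nothing stands above this face but the bar's knob (105 mm off when shut).
- bar (a joint): Swing bar angle, rad: 0 = shut against its stop, holes in line; grows to 1.15 as the free end swings down the slope towards the robot; shutting is counter-clockwise seen from above. Stays where left (stiff hinge: about 3.5 N at the knob). Steel bar 36 x 240 x 10 mm, turning parallel to the deck about the z axis of bar_hinge; its hole is 19 mm.
- bar_hinge (a point): Point on the bar's hinge axis at the height of lug_mouth (200 mm along lug_mouth's y from it), same axes as lug_mouth.
- bar_knob (a point): Grip point on the bar's black round knob, 22 mm thick, 45 mm tall, standing square on the bar along the hole axis; 95 mm from the hinge axis. The point is 30 mm above the bar's face and 15 mm below the knob's top. Its z axis points along the knob.
- pin_grip (a point): Centre between the ball-lock pin's two orange paddles, on its axis; z: nose to head, y: paddle to paddle. Paddles 20 mm wide (x), 30 mm tall (z), 44 mm over their faces when free, 32 mm squeezed; lower edges 16 mm above the collar's underside. Black head between them, up to 13 mm above this point. Alike both ways round.
- paddle_left (a joint): Travel of a paddle, m: 0 = sprung out, 0.006 = fully squeezed. Both paddles move together; squeezing them between the fingers takes 3 N to start and 6 N fully (grip with 15 to 40 N).
- ball_left (a joint): Travel of the locking balls (at the sides of the shaft, along x, 39.5 mm below the collar's underside), m: 0 = out (22 mm across: will not pass a hole; locks), 0.0054 = drawn in by fully squeezed paddles (passes). With the collar on the bracket they lie 2.5 mm past the lower lug and spring out on release.
- pin_shoulder (a point): Centre of the underside of the pin's collar, 31 mm below pin_grip along the pin's axis; rests on the bracket or parking block. Same axes as pin_grip.
- pin_tip (a point): Tip of the pin's nose, 62 mm below pin_shoulder along the axis.
- dock_mouth (a point): Centre of the mouth of the upright 17 mm hole in the top of the fixed grey parking block (64 x 64 mm on an 80 x 80 mm foot, top 70 mm above the table, hole through the upper 34 mm). The pin stands upright in it at the start, collar on the block and balls locked below it.
- amber_bottle_mid (a point): Bystander: upright amber bottle, 62 mm thick, 129 mm tall; point half-way up.
- white_jar_mid (a point): Bystander: cream jar with white lid, 57 mm thick, 59 mm tall; point half-way up.
- grey_tin_mid (a point): Bystander: grey metal tin, 66 mm thick, 42 mm tall; point half-way up.
- soil_jar_mid (a point): Bystander: small open grey jar of soil, 54 mm thick, 62 mm tall; point half-way up.
- pin: The loose ball-lock pin, 108 mm long, about 0.18 kg: steel shaft 14 mm thick with a tapered nose (last 12 mm), collar 30 mm wide, black head with orange paddles. Origin at pin_shoulder, same axes as pin_grip.
- deck: Sloping deck of the carrier, same axes as lug_mouth, origin at the middle of its face. Bracket on it: upper lug 10 mm thick, gap of 14 mm for the bar, lower lug 10 mm (34 mm overall), plain round holes 17 mm; open towards -x and below the lower lug, upright web at the +x side.

How it is judged:
On the way, in this order (a step that is already met when the one before it is completed fails the run):
1. the bar is swung shut against its stop (value of joint bar below 0.03 rad), for 0.1 s.
2. the pin, paddles squeezed, is drawn clear above its parking block (value of joint paddle_left above 0.004 m and z of pin_tip in the frame of dock_mouth above 0.005 m and value of joint bar below 0.03 rad), for 0.1 s.
3. the pin, still squeezed, is right through the bracket and the shut bar (value of joint paddle_left above 0.003 m and distance between pin_shoulder and lug_mouth below 0.008 m and angle between the z axis of pin_grip and the z axis of lug_mouth, either way round below 0.15 rad and value of joint bar below 0.03 rad), for 0.05 s.
At the end, for the whole second after the job is handed in: The bar is shut (within 0.03 rad); the pin is through bracket and bar with its collar within 6 mm of the hole's mouth, its axis within 0.15 rad of the hole's and its paddles within 0.25 rad of the white line; paddles and balls have sprung out (within 1.5 and 1.2 mm); the pin is at rest and released (distance between pin_shoulder and lug_mouth below 0.006 m and angle between the z axis of pin_grip and the z axis of lug_mouth, either way round below 0.15 rad and value of joint bar below 0.03 rad and angle between the y axis of pin_grip and the y axis of lug_mouth, either way round below 0.25 rad and value of joint ball_left below 0.0012 m and value of joint paddle_left below 0.0015 m and linear speed of pin below 0.02 m/s); the robot touches nothing.
It fails at once if a bystander (bottle, jar, tin or soil jar) is shifted more than 30 mm (distance of any of amber_bottle_mid, white_jar_mid, grey_tin_mid, soil_jar_mid from where it was at the start of the episode above 0.03 m).
It also fails if it takes over 54 s, if anything falls off the work surface, if the arm or the gripper's body presses on something with over 40 N, if the wrist force passes 120 N, or if a joint passes its speed limit or range.

ROBOT

A 6-joint arm with a two-finger parallel gripper is mounted at the origin on a cart in front of the work surface, level with it; the furniture and walls round the work are solid. World frame = base frame: x ahead of the robot, y to its left, z up, the work surface at z = 0. Lengths are in m, angles in rad, forces in N, time in s.
With the tool pointing down it reaches from about 0.35 to 0.775 m from the base axis. Payload 7.3 kg.
Tool frame: the origin (TCP) lies between the finger pads; the fingertips stand ctrl.nose_length ahead of it and the grasp point (between the pads) lies 5 mm behind it (ctrl.nose_length is the distance from the TCP to the fingertips, in m); z points along the fingers, y is the line along which they close (so a half turn about z gives the same grasp; the last joint's range is limited). The gripper opens to 92 mm and grips with 3 to 60 N. Pads are 19 mm wide; open, the fingers measure 130 mm over their backs; the gripper's body (75 mm by 190 mm) begins 47 mm behind the grasp point.
Start: joints at [-1.419, 0.342, 1.524, -0, 1.275, -0.146], TCP at [0.154, -0.502, 0.241] pointing down, gripper open.
Joint ranges: [-2.53, 2.53], [-0.77, 2.02], [0.04, 2.7], [-1, 4.14], [0.28, 2.66], [-3.11, 3.11]. Speed limits (rad/s): [2.57, 2.57, 3.14, 3.14, 3.14, 3.14].

INTERFACE

Orientations are given as a unit quaternion [w, x, y, z].
In Python, from plant import ctrl gives the robot as it stands.
- The arm moves only by the tool play_rows, never from a script. Its argument "motion" is a list of rows, each a list of 7 numbers: the opening, from -1 (shut) to 1 (fully open), so that 0 is half open, then the shift along the tool's x, y, z scaled (see below), then the turn, a rotation vector about the tool's x, y, z scaled (see below). In form: [[claw, tx, ty, tz, rx, ry, rz], ...]. A call has 1 to 20 rows; each row is the pose to reach, as a shift and turn from the pose commanded when the call began, along the tool's axes at that moment; what a row does not reach only later rows make up. The controller multiplies each number of a shift by 400 mm and each number of a turn by 30 degrees. A row lasts 1/12 s, in which the tool goes at most 41.7 mm and 7.16 degrees, less where a joint would pass 70% of its speed; a pose out of reach is approached as far as the arm can. A call with a number of a shift or a turn outside -1 to 1 is refused whole. A call with a gripper value outside its range is refused whole. The fingers move at their own pace and stop on an object; "squeeze" is the grip in N (left out, the last holds). Time passes only in rows, so rows that repeat a pose let the fingers close. It gives the time, the measured TCP pose, the force, the opening and the grip force at its end, in the units of the state.
- ctrl.get_obs(): the state, without advancing time (a new reading comes with each control period).
- ctrl.capture(name): name is "scene" or "top"; returns a dict with "image" (480x640x3 uint8, red, green, blue), "fx", "fy", "cx", "cy" (pixels), "eye" and "orientation" of the camera in the world. Camera axes: x right, y down, z forward; pixel columns grow to the right and rows downward; lengths in m; the calibration is good to about 2 mm. A picture is of the moment at which its call begins. There is no depth.
- ctrl.hand_in(): hands the job in; it is judged then, once.
The state is a dict: "time_s": time; "joint_pos": joint angles; "joint_velocities": joint speeds; "tau": joint torques, N m; "tool_pos": TCP position; "tcp_rot": TCP orientation; "wrist_force": force on the tool from outside, world axes, zero at the start; "torque": the same for the moment, N m; "grip_width": finger opening in m; "gripper_force": force on a finger pad.
Only numpy, scipy, OpenCV 4.12 (cv2) and the standard library are available. Lean on these libraries where they do the work, as an engineer would, in place of code of your own. Each camera call takes 0.05 s, during which the arm holds its last target. There are 200 camera calls.

## Working session

There is one attempt and no reset: what is moved stays moved. The work goes in short steps, Python scripts to look and compute and a tool call to move; the robot and the scene stay as the last step left them, time stands still between calls to the robot, and variables do not carry over. Pictures are saved under pics/ and viewed, at most 10 in all, crops included, and the job is handed in when it is done.

Besides the shell and the picture viewer there is one more tool, called after ">>>" in YAML: its name, and indented under it one key for each argument. play_rows: Moves the arm, as the interface text tells. Shifts and turns lie within -1 to 1; 1 stands for 400 mm of shift or 30 degrees of turn. Its arguments: {"type":"object","properties":{"motion":{"type":"array"},"squeeze":{"type":"number"}},"required":["motion"]}

```bash
ls; mkdir -p pics; python3 - <<'E'
from plant import ctrl
import cv2,json
for n in("scene","top"):
    c=ctrl.capture(n); cv2.imwrite(f"pics/{n}0.png",c["image"][:,:,::-1])
    print(n,{k:v for k,v in c.items() if k!="image"})
print(ctrl.nose_length, ctrl.get_obs())
E
```

```text
pics
scene {'fx': 592.2696784438535, 'fy': 592.2696784438535, 'cx': 336.1855696710524, 'cy': 246.13724328836201, 'eye': array([-0.73223482, -0.14535204,  0.8675912 ]), 'orientation': array([-0.37640259,  0.63986816, -0.58467554,  0.32717632])}
top {'fx': 501.4634442802722, 'fy': 501.4634442802722, 'cx': 324.7167697031043, 'cy': 239.1196325346412, 'eye': array([0.42000444, 0.01418852, 1.2743315 ]), 'orientation': array([-0.04023675,  0.71554138, -0.69611887,  0.04242709])}
0.014 {'time_s': 0.1, 'joint_pos': array([-1.41900689e+00,  3.42651725e-01,  1.52491538e+00,  1.70297209e-05,
        1.27540354e+00, -1.45965820e-01]), 'joint_velocities': array([ 0.00012822, -0.00103324, -0.00052552,  0.00115897, -0.00058054,
        0.00067655]), 'tau': array([ 2.30572623e-03, -4.32002306e+01, -2.44694424e+01,  7.19698844e-02,
        5.25782711e-02, -5.15541547e-05]), 'tool_pos': array([ 0.15401283, -0.50154379,  0.24011727]), 'tcp_rot': array([-6.89017916e-04,  9.88938314e-01,  1.48325779e-01,  6.13809398e-06]), 'wrist_force': array([ 0.79223308, -0.56669146, -0.03745068]), 'torque': array([ 0.01381102, -0.0159508 ,  0.02051893]), 'gripper_force': 0.0, 'grip_width': 0.09134009028216197}
```

View pics/scene0.png

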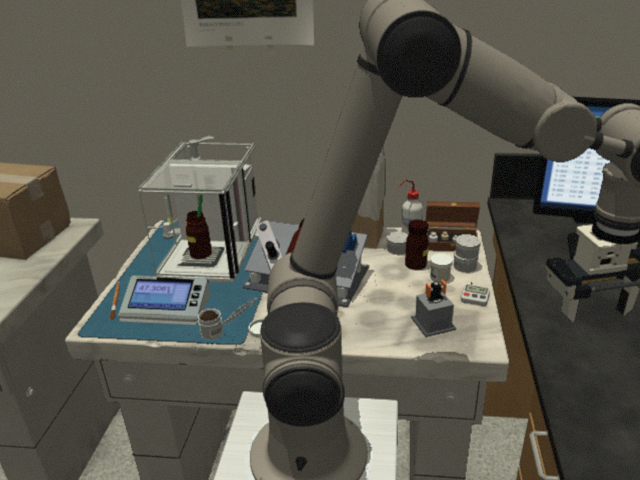

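View pics/top0.png

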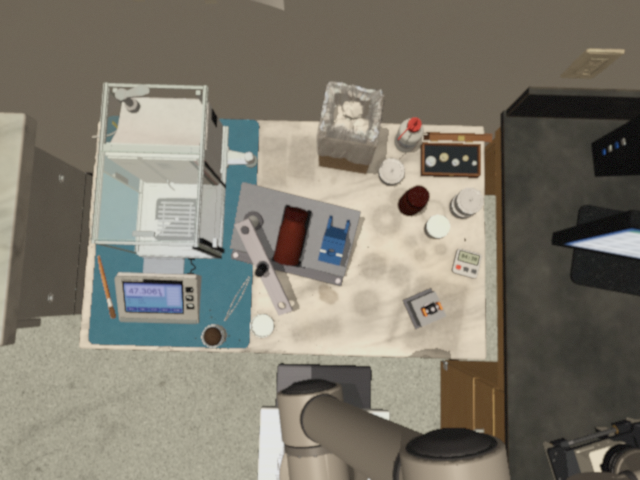

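The scene picture shows the pin in its parking block at about (435,292). In the top picture the pin is at about (431,309), the bracket (335,242), the hinge end (254,220) and the knob (261,269). The bottle and jars stand at about (413,200), (437,227), (465,203) and (212,335). Next I'll enlarge the top view.

```bash
cat > h.py <<'E'
import numpy as np,cv2
from scipy.spatial.transform import Rotation as R
from plant import ctrl
def rot(q): return R.from_quat([q[1],q[2],q[3],q[0]])
def ray(c,u,v):
    d=rot(c["orientation"]).apply([(u-c["cx"])/c["fx"],(v-c["cy"])/c["fy"],1.]); return np.array(c["eye"]),d/np.linalg.norm(d)
def onz(c,u,v,z):
    e,d=ray(c,u,v); return e+d*(z-e[2])/d[2]
def proj(c,p):
    q=rot(c["orientation"]).inv().apply(np.array(p)-c["eye"]); return q[...,0]/q[...,2]*c["fx"]+c["cx"],q[...,1]/q[...,2]*c["fy"]+c["cy"]
E
python3 - <<'E'
import cv2
im=cv2.imread("pics/top0.png")
a=cv2.resize(im[175:325,225:365],None,fx=4,fy=4,interpolation=cv2.INTER_CUBIC)
b=cv2.resize(im[280:335,395:455],(200,183),interpolation=cv2.INTER_CUBIC)
import numpy as np
o=np.zeros((600,760,3),np.uint8);o[:,:560]=a;o[:183,560:]=b
im=cv2.imread("pics/scene0.png");s=cv2.resize(im[270:340,405:465],(200,233),interpolation=cv2.INTER_CUBIC);o[190:423,560:]=s
cv2.imwrite("pics/crop0.png",o)
E
```

```text
(no output)
```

View pics/crop0.png

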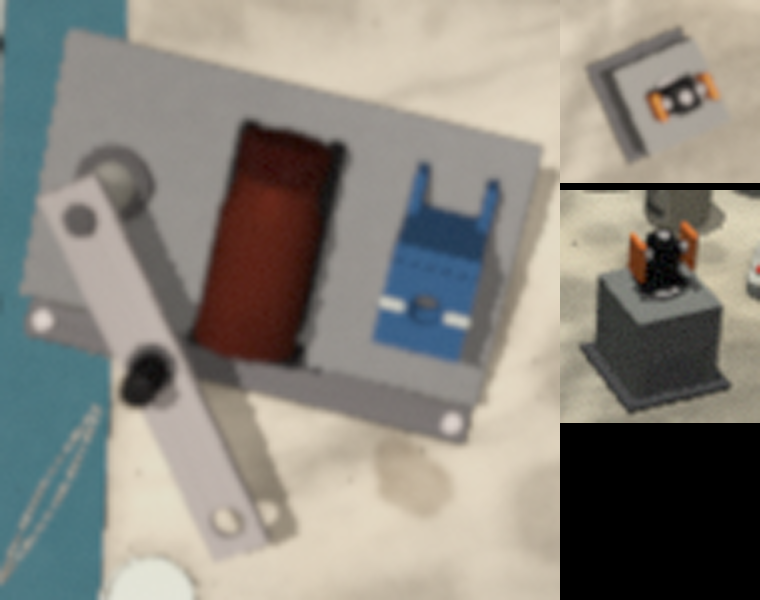

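The crop shows the bracket hole at full-image (331.1,251.6) and the white line ends at (320,250.6) and (342,255). The bar's hinge bolt is at (245,230), the front base screws at (235.4,254.9) and (337.6,280.9), and the knob top at (262.5,268). Next I'll look at the same items in the scene view.

```bash
python3 - <<'E'
import cv2
im=cv2.imread("pics/scene0.png")
cv2.imwrite("pics/crop1.png",cv2.resize(im[205:325,240:380],(700,600),interpolation=cv2.INTER_CUBIC))
from h import *
c=ctrl.capture("top")
for n,u,v,z in[("mouth",331.1,251.6,.13),("mouth",331.1,251.6,.16),("hinge",244.9,229.9,.12),("hinge",244.9,229.9,.15),("s1",235.4,254.9,.01),("s2",337.6,280.9,.01),("w1",320.1,250.6,.14),("w2",341.9,255.1,.14),("knob",262.5,268,.15),("dock",431,309,.1),("jarL",262,325,.06),("soil",212,335,.06),("free",281,305,.1)]: print(n,z,onz(c,u,v,z).round(4))
im=c["image"]; hsv=cv2.cvtColor(im,cv2.COLOR_RGB2HSV)
m=cv2.inRange(hsv,(5,150,120),(22,255,255)); m[:, :400]=0; m[:,460:]=0;m[:280]=0;m[340:]=0
n,l,s,ce=cv2.connectedComponentsWithStats(m);print(s,ce)
m=cv2.inRange(cv2.cvtColor(cv2.imread("pics/scene0.png"),cv2.COLOR_BGR2HSV),(5,150,100),(22,255,255));m[:270]=0;m[340:]=0;m[:,:405]=0;m[:,465:]=0
n,l,s,ce=cv2.connectedComponentsWithStats(m);print(s,ce)
E
```

```text
mouth 0.13 [ 0.5261 -0.0029  0.13  ]
mouth 0.16 [ 0.5234 -0.0025  0.16  ]
hinge 0.12 [0.5721 0.1982 0.12  ]
hinge 0.15 [0.5681 0.1935 0.15  ]
s1 0.01 [0.5222 0.2368 0.01  ]
s2 0.01 [ 0.4638 -0.023   0.01  ]
w1 0.14 [0.5268 0.0223 0.14  ]
w2 0.14 [ 0.5179 -0.0275  0.14  ]
knob 0.15 [0.4831 0.1501 0.15  ]
dock 0.1 [ 0.4016 -0.2387  0.1   ]
jarL 0.06 [0.3521 0.1565 0.06  ]
soil 0.06 [0.3254 0.2745 0.06  ]
free 0.1 [0.4013 0.1097 0.1   ]
[[     0      0    640    480 307170]
 [   437    303      3      2      5]
 [   440    306      2      3      4]
 [   422    308      5      8     21]] [[319.48938047 239.49317967]
 [438.2        303.4       ]
 [440.25       307.25      ]
 [423.57142857 311.14285714]]
[[     0      0    640    480 307122]
 [   441    280      5     13     34]
 [   426    284      5     12     44]] [[319.47080313 239.48788429]
 [443.32352941 284.41176471]
 [427.61363636 289.36363636]]
```

View pics/crop1.png

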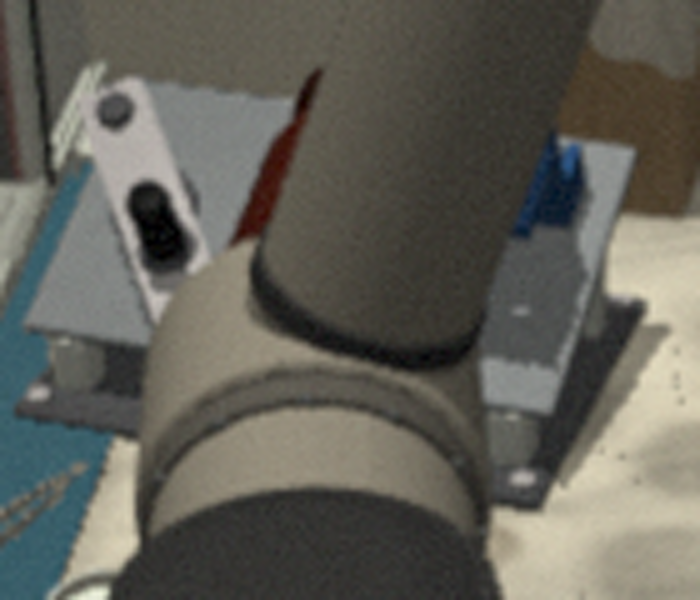

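In the scene view the hinge bolt is at (263.1,226.7), the knob top at (270,244.3) and the screws at (247.5,283.3) and (344.3,300.5). The arm hides the hole. I'll triangulate from the two views.

```bash
cat >> h.py <<'E'
def tri(a,pa,b,pb):
    e1,d1=ray(a,*pa);e2,d2=ray(b,*pb)
    s=np.linalg.lstsq(np.c_[d1,-d2],e2-e1,rcond=None)[0]; p,q=e1+d1*s[0],e2+d2*s[1]
    return (p+q)/2,np.linalg.norm(p-q)
E
python3 - <<'E'
from h import *
t=ctrl.capture("top");s=ctrl.capture("scene")
for n,a,b in[("hinge",(244.9,229.9),(263.1,226.7)),("knob",(259.9,271.9),(270,244.3)),("s1",(235.4,254.9),(247.5,283.3)),("s2",(337.6,280.9),(344.3,300.5)),
 ("padR",(438.9,305.3),(443.3,284.4)),("padL",(423.6,311.1),(427.6,289.4))]: print(n,*tri(t,a,s,b))
y=np.arctan2(.5222-.4638,.2368+.023);
for yaw in [y,y-.05]:
    Rl=R.from_euler('z',-yaw)*R.from_euler('y',-.42);print(-yaw,Rl.as_matrix())
E
```

```text
hinge [0.56730777 0.19137634 0.15730933] 0.0018298599080367691
knob [0.47378845 0.15383303 0.16090367] 0.0007211550981793777
s1 [0.52215599 0.23550965 0.01249615] 0.0017801125022739051
s2 [ 0.46378382 -0.02355318  0.01229629] 0.001320048224687098
padR [ 0.41068488 -0.25653     0.10674966] 0.0019375043085640155
padL [ 0.39630344 -0.2215897   0.10122253] 0.0005221600032938395
-0.22111293286125375 [[ 8.90858850e-01  2.19315596e-01 -3.97833105e-01]
 [-2.00254645e-01  9.75653970e-01  8.94282268e-02]
 [ 4.07760453e-01  6.93889390e-18  9.13088940e-01]]
-0.17111293286125373 [[ 8.99754069e-01  1.70279134e-01 -4.01805466e-01]
 [-1.55479994e-01  9.85395868e-01  6.94330967e-02]
 [ 4.07760453e-01 -6.93889390e-18  9.13088940e-01]]
```

```bash
cat >> h.py <<'E'
YAW=-.221
RL=R.from_euler('z',YAW)*R.from_euler('y',-.42)   # lug axes
H=np.array([.5645,.192,.1637])
M0=H-.2*RL.apply([0,1,0])
def knob(th,up=.018): return H+RL.apply([-.095*np.sin(th),-.095*np.cos(th),up])
def tool(zdir,ydir):
    z=zdir/np.linalg.norm(zdir); y=ydir-z*(ydir@z); y/=np.linalg.norm(y)
    return R.from_matrix(np.c_[np.cross(y,z),y,z])
def rknob(th): return tool(-RL.apply([0,0,1]),RL.apply([np.cos(th),-np.sin(th),0]))
def rows(targets,base=None):
    "targets: (grasp point, rotation) -> row numbers from present pose"
    o=ctrl.get_obs(); p,r=(o["tool_pos"],rot(o["tcp_rot"])) if base is None else base
    for g,rt in targets:
        t=np.array(g)+.005*rt.apply([0,0,1])
        print((r.inv().apply(t-p)/.4).round(4),(np.degrees((r.inv()*rt).as_rotvec())/30).round(4),"tcp",t.round(4))
E
python3 - <<'E'
from h import *
r0=rot(ctrl.get_obs()["tcp_rot"])
rk=rknob(.915)
rows([((.40,-.28,.32),r0),((.42,0,.32),rk),(knob(.915,.10),rk)])
E
```

```text
[ 0.7505 -0.3497 -0.1862] [0. 0. 0.] tcp [ 0.4   -0.28   0.315]
[ 1.0081 -1.0016 -0.1868] [-0.446  0.668 -0.258] tcp [ 4.220e-01 -4.000e-04  3.154e-01]
[ 1.1847 -1.3644  0.0527] [-0.446  0.668 -0.258] tcp [0.4469 0.159  0.2197]
```

>>> play_rows:
  motion:
    - [1, 0.75, -0.35, -0.19, 0, 0, 0]
    - [1, 0.75, -0.35, -0.19, 0, 0, 0]
    - [1, 0.75, -0.35, -0.19, 0, 0, 0]
    - [1, 0.75, -0.35, -0.19, 0, 0, 0]
    - [1, 0.75, -0.35, -0.19, 0, 0, 0]
    - [1, 0.75, -0.35, -0.19, 0, 0, 0]
    - [1, 0.75, -0.35, -0.19, 0, 0, 0]
    - [1, 0.75, -0.35, -0.19, 0, 0, 0]
    - [1, 0.75, -0.35, -0.19, 0, 0, 0]
    - [1, 0.99, -0.99, -0.19, -0.446, 0.668, -0.258]
    - [1, 0.99, -0.99, -0.19, -0.446, 0.668, -0.258]
    - [1, 0.99, -0.99, -0.19, -0.446, 0.668, -0.258]
    - [1, 0.99, -0.99, -0.19, -0.446, 0.668, -0.258]
    - [1, 0.99, -0.99, -0.19, -0.446, 0.668, -0.258]
    - [1, 0.99, -0.99, -0.19, -0.446, 0.668, -0.258]
    - [1, 0.99, -0.99, -0.19, -0.446, 0.668, -0.258]
    - [1, 0.99, -0.99, -0.19, -0.446, 0.668, -0.258]
    - [1, 0.99, -0.99, -0.19, -0.446, 0.668, -0.258]
    - [1, 0.99, -0.99, -0.19, -0.446, 0.668, -0.258]
    - [1, 0.99, -0.99, -0.19, -0.446, 0.668, -0.258]

```text
time_s: 1.92
tool_pos: [0.4165, -0.0084, 0.3165]
tcp_rot: [0.089, 0.955, 0.21, 0.188]
wrist_force: [-0.1, -0.1, -0.7]
grip_width: 0.0915
gripper_force: 0.0
```

```bash
python3 - <<'E'
from h import *
o=ctrl.get_obs();print(o["tool_pos"],o["joint_pos"],o["wrist_force"])
rk=rknob(.915)
rows([(knob(.915,.10),rk),(knob(.915,.02),rk)])
E
```

```text
[ 0.41645504 -0.00835208  0.31649842] [-0.19555291 -0.14584538  1.94033222 -0.01509232  0.92753711  0.94852091] [-0.05733931 -0.07581195 -0.73408125]
[ 0.1682 -0.4071  0.2131] [ 0.0023  0.0023 -0.0023] tcp [0.4469 0.159  0.2197]
[ 0.1684 -0.4074  0.4131] [ 0.0023  0.0023 -0.0023] tcp [0.4788 0.1519 0.1467]
```

>>> play_rows:
  motion:
    - [1, 0.168, -0.407, 0.213, 0, 0, 0]
    - [1, 0.168, -0.407, 0.213, 0, 0, 0]
    - [1, 0.168, -0.407, 0.213, 0, 0, 0]
    - [1, 0.168, -0.407, 0.213, 0, 0, 0]
    - [1, 0.168, -0.407, 0.213, 0, 0, 0]
    - [1, 0.168, -0.407, 0.213, 0, 0, 0]
    - [1, 0.168, -0.407, 0.28, 0, 0, 0]
    - [1, 0.168, -0.407, 0.34, 0, 0, 0]
    - [1, 0.168, -0.407, 0.39, 0, 0, 0]
    - [1, 0.168, -0.407, 0.41, 0, 0, 0]
    - [1, 0.168, -0.407, 0.41, 0, 0, 0]
    - [-1, 0.168, -0.407, 0.41, 0, 0, 0]
    - [-1, 0.168, -0.407, 0.41, 0, 0, 0]
    - [-1, 0.168, -0.407, 0.41, 0, 0, 0]
    - [-1, 0.168, -0.407, 0.41, 0, 0, 0]
    - [-1, 0.168, -0.407, 0.41, 0, 0, 0]
    - [-1, 0.168, -0.407, 0.41, 0, 0, 0]
    - [-1, 0.168, -0.407, 0.41, 0, 0, 0]
  squeeze: 12

```text
time_s: 3.42
tool_pos: [0.478, 0.1533, 0.1484]
tcp_rot: [0.089, 0.955, 0.211, 0.189]
wrist_force: [0.4, -0.9, 0.3]
grip_width: 0.0496
gripper_force: 0.0
```

```bash
python3 - <<'E'
from h import *
o=ctrl.get_obs();print(o["tool_pos"],o["joint_pos"],o["wrist_force"],o["grip_width"],o["gripper_force"])
c=ctrl.capture("top");cv2.imwrite("pics/top1.png",np.hstack([cv2.resize(c["image"][175:325,225:365,::-1],(400,428)),cv2.resize(ctrl.capture("scene")["image"][200:330,240:380,::-1],(400,428))]))
E
```

```text
[0.4779689  0.15332867 0.14837566] [ 0.2764129   0.27364891  2.01348268 -0.40683411  0.51564615  1.73332914] [ 0.41157983 -0.92191183  0.33331112] 0.04956203908983566 0.0
```

View pics/top1.png

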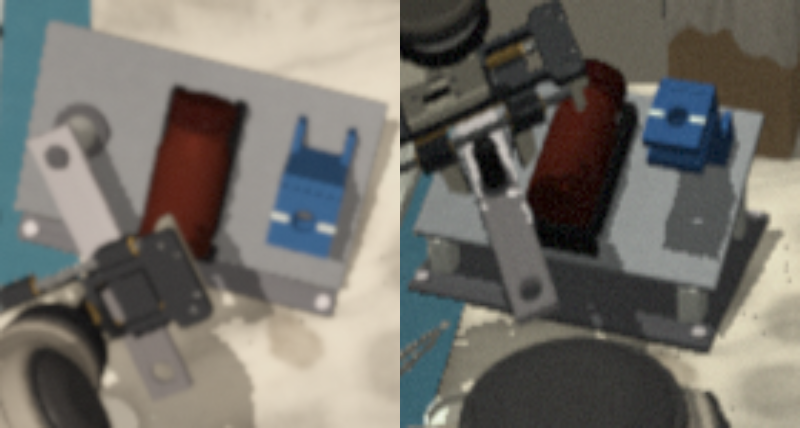

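The knob lies between the still closing fingers, with the bar below it. The bracket hole is now visible at scene (337.6,235.5) and top (331.0,251.1).

>>> play_rows:
  motion:
    - [-1, 0, 0, 0, 0, 0, 0]
    - [-1, 0, 0, 0, 0, 0, 0]
    - [-1, 0, 0, 0, 0, 0, 0]
    - [-1, 0, 0, 0, 0, 0, 0]
    - [-1, 0, 0, 0, 0, 0, 0]
    - [-1, 0, 0, 0, 0, 0, 0]
    - [-1, 0, 0, 0, 0, 0, 0]
    - [-1, 0, 0, 0, 0, 0, 0]

```text
time_s: 4.18
tool_pos: [0.4778, 0.1533, 0.1479]
tcp_rot: [0.089, 0.955, 0.211, 0.189]
wrist_force: [-2.1, 2.5, 0.6]
grip_width: 0.0216
gripper_force: 12.0
```

```bash
python3 - <<'E'
from h import *
o=ctrl.get_obs();print(o["tool_pos"],o["wrist_force"],o["grip_width"],o["gripper_force"])
t=ctrl.capture("top");s=ctrl.capture("scene")
print(M0,tri(t,(331.05,251.1),s,(337.65,235.5)))
g=o["tool_pos"]-.005*rot(o["tcp_rot"]).apply([0,0,1]); l=RL.inv().apply(g-H);print(l,np.arctan2(-l[0],-l[1]),np.hypot(l[0],l[1]))
rows([(knob(a,.0195),rknob(a)) for a in np.linspace(.915,.455,11)])
E
```

```text
[0.47781795 0.15325404 0.14793849] [-2.05664208  2.47602058  0.59196474] 0.02162950442534449 12.00059249997139
[ 0.52065892 -0.00313575  0.1637    ] (array([ 0.52439023, -0.00343699,  0.16240898]), np.float64(0.002286232845666978))
[-0.07589471 -0.05680173  0.02163096] 0.9283019744488311 0.09479685159503323
[-0.0004  0.0031  0.0053] [0.0008 0.001  0.0006] tcp [0.479  0.1518 0.1462]
[-0.0002  0.0141  0.0053] [ 0.0008  0.001  -0.0872] tcp [0.4807 0.148  0.1474]
[0.0006 0.025  0.0054] [ 0.0008  0.001  -0.1751] tcp [0.4825 0.1442 0.1485]
[0.0018 0.0358 0.0054] [ 0.0008  0.001  -0.263 ] tcp [0.4845 0.1405 0.1498]
[0.0036 0.0466 0.0054] [ 0.0007  0.001  -0.3508] tcp [0.4867 0.137  0.1511]
[0.0058 0.0573 0.0054] [ 0.0007  0.0011 -0.4387] tcp [0.4891 0.1335 0.1524]
[0.0085 0.0679 0.0054] [ 0.0007  0.0011 -0.5265] tcp [0.4915 0.1302 0.1538]
[0.0117 0.0783 0.0054] [ 0.0007  0.0011 -0.6144] tcp [0.4942 0.1271 0.1553]
[0.0154 0.0886 0.0054] [ 6.000e-04  1.100e-03 -7.022e-01] tcp [0.4969 0.124  0.1568]
[0.0196 0.0987 0.0054] [ 6.000e-04  1.100e-03 -7.901e-01] tcp [0.4998 0.1211 0.1583]
[0.0242 0.1086 0.0054] [ 6.000e-04  1.100e-03 -8.779e-01] tcp [0.5028 0.1184 0.1599]
```

>>> play_rows:
  motion:
    - [-1, 0, 0.006, 0, 0, 0, -0.04]
    - [-1, 0, 0.014, 0, 0, 0, -0.087]
    - [-1, 0.001, 0.025, 0, 0, 0, -0.175]
    - [-1, 0.002, 0.036, 0, 0, 0, -0.263]
    - [-1, 0.004, 0.047, 0, 0, 0, -0.351]
    - [-1, 0.006, 0.057, 0, 0, 0, -0.439]
    - [-1, 0.0085, 0.068, 0, 0, 0, -0.526]
    - [-1, 0.0117, 0.078, 0, 0, 0, -0.614]
    - [-1, 0.0154, 0.0886, 0, 0, 0, -0.702]
    - [-1, 0.0196, 0.0987, 0, 0, 0, -0.79]
    - [-1, 0.0242, 0.1086, 0, 0, 0, -0.878]
    - [-1, 0.0242, 0.1086, 0, 0, 0, -0.878]

```text
time_s: 5.28
tool_pos: [0.5026, 0.1182, 0.1621]
tcp_rot: [0.13, 0.881, 0.424, 0.163]
wrist_force: [0.7, -0.2, -0.5]
grip_width: 0.0218
gripper_force: 12.0
```

```bash
python3 - <<'E'
from h import *
o=ctrl.get_obs();print(o["tool_pos"],o["wrist_force"],o["grip_width"],o["gripper_force"])
g=o["tool_pos"]-.005*rot(o["tcp_rot"]).apply([0,0,1]); l=RL.inv().apply(g-H);print(l,np.arctan2(-l[0],-l[1]),np.hypot(l[0],l[1]))
rows([(knob(a,l[2]),rknob(a)) for a in np.r_[.455:.055:9j,.03,.0,-.03]])
E
```

```text
[0.50256229 0.11820685 0.16214817] [ 0.73105869 -0.15323686 -0.4903523 ] 0.021795804782230952 11.999146342277527
[-0.04104445 -0.08557154  0.02162866] 0.44723602552509534 0.09490592769927941
[-0.0002 -0.0019 -0.    ] [0.0015 0.0009 0.0025] tcp [0.502  0.1186 0.1619]
[0.   0.01 0.  ] [ 0.0015  0.001  -0.093 ] tcp [0.5054 0.1158 0.1636]
[0.0009 0.0219 0.    ] [ 0.0015  0.001  -0.1885] tcp [0.5089 0.1132 0.1654]
[0.0024 0.0336 0.    ] [ 0.0015  0.001  -0.284 ] tcp [0.5126 0.1108 0.1673]
[0.0044 0.0453 0.    ] [ 0.0014  0.0011 -0.3795] tcp [0.5164 0.1086 0.1691]
[0.0071 0.0569 0.    ] [ 0.0014  0.0011 -0.475 ] tcp [0.5203 0.1066 0.171 ]
[0.0103 0.0683 0.    ] [ 0.0014  0.0012 -0.5705] tcp [0.5242 0.1048 0.1729]
[0.0141 0.0796 0.0001] [ 0.0013  0.0012 -0.6659] tcp [0.5283 0.1033 0.1748]
[0.0184 0.0907 0.0001] [ 0.0013  0.0012 -0.7614] tcp [0.5324 0.102  0.1768]
[0.0208 0.0961 0.0001] [ 0.0013  0.0012 -0.8092] tcp [0.5345 0.1014 0.1777]
[2.380e-02 1.026e-01 1.000e-04] [ 0.0013  0.0013 -0.8665] tcp [0.5371 0.1008 0.1789]
[2.700e-02 1.089e-01 1.000e-04] [ 0.0013  0.0013 -0.9238] tcp [0.5396 0.1003 0.18  ]
```

>>> play_rows:
  motion:
    - [-1, 0, 0.01, 0, 0, 0, -0.093]
    - [-1, 0.001, 0.022, 0, 0, 0, -0.188]
    - [-1, 0.0024, 0.0336, 0, 0, 0, -0.284]
    - [-1, 0.0044, 0.0453, 0, 0, 0, -0.38]
    - [-1, 0.0071, 0.0569, 0, 0, 0, -0.475]
    - [-1, 0.0103, 0.0683, 0, 0, 0, -0.57]
    - [-1, 0.0141, 0.0796, 0, 0, 0, -0.666]
    - [-1, 0.0184, 0.0907, 0, 0, 0, -0.761]
    - [-1, 0.0208, 0.0961, 0, 0, 0, -0.81]
    - [-1, 0.0238, 0.1026, 0, 0, 0, -0.866]
    - [-1, 0.0238, 0.1026, 0, 0, 0, -0.866]

```text
time_s: 6.2
tool_pos: [0.5366, 0.1006, 0.1787]
tcp_rot: [0.163, 0.764, 0.61, 0.13]
wrist_force: [0.6, -1.8, 1.1]
grip_width: 0.0216
gripper_force: 12.0
```

```bash
cat > st.py <<'E'
from h import *
o=ctrl.get_obs();print(o["tool_pos"],o["wrist_force"],o["grip_width"],o["gripper_force"])
g=o["tool_pos"]-.005*rot(o["tcp_rot"]).apply([0,0,1]); l=RL.inv().apply(g-H);print(l,np.arctan2(-l[0],-l[1]),np.hypot(l[0],l[1]))
E
python3 st.py
```

```text
[0.53662764 0.10057936 0.17872172] [ 0.61694594 -1.78588954  1.1309689 ] 0.02159533585906143 11.999531686306
[-0.00040689 -0.09529932  0.02163352] 0.00426960976882634 0.09530019154998855
```

>>> play_rows:
  motion:
    - [-1, 0, 0.004, 0, 0, 0, 0]
    - [-1, 0, 0.007, 0, 0, 0, 0]
    - [-1, 0, 0.007, 0, 0, 0, 0]

```text
time_s: 6.45
tool_pos: [0.5381, 0.1002, 0.1793]
tcp_rot: [0.162, 0.765, 0.61, 0.129]
wrist_force: [-4.5, -1.3, 0.7]
grip_width: 0.0216
gripper_force: 12.0
```

```bash
python3 st.py
```

```text
[0.53806227 0.10016482 0.17932873] [-4.50256159 -1.29745587  0.70813968] 0.0216078879828313 12.002419531345367
[ 0.00121166 -0.09538684  0.02157994] -0.012701892208679505 0.09539453145433015
```

>>> play_rows:
  motion:
    - [-1, 0, 0.004, 0, 0, 0, 0]
    - [-1, 0, 0.008, 0, 0, 0, 0]
    - [-1, 0, 0.008, 0, 0, 0, 0]
    - [-1, 0, 0.008, 0, 0, 0, 0]

```text
time_s: 6.78
tool_pos: [0.5388, 0.0998, 0.1795]
tcp_rot: [0.161, 0.765, 0.61, 0.127]
wrist_force: [-13.7, 2.2, 3.0]
grip_width: 0.0218
gripper_force: 12.0
```

```bash
python3 st.py
```

```text
[0.53876243 0.09980928 0.17950802] [-13.65572382   2.15322834   2.9820367 ] 0.02181639446475555 12.00629286468029
[ 0.00200236 -0.0955755   0.0214332 ] -0.02094745262570312 0.09559647714572143
```

>>> play_rows:
  motion:
    - [-1, 0, -0.003, 0, 0, 0, 0]
    - [0.2, 0, -0.003, 0, 0, 0, 0]
    - [0.2, 0, -0.003, 0, 0, 0, 0]
    - [0.2, 0, -0.003, 0, 0, 0, 0]
    - [0.2, 0, -0.003, 0, 0, 0, 0]
    - [0.2, 0, -0.003, 0, 0, 0, 0]
    - [0.2, 0, -0.003, 0, 0, 0, 0]
    - [0.2, 0, -0.003, 0, 0, 0, 0]
    - [0.2, 0, -0.003, -0.05, 0, 0, 0]
    - [0.2, 0, -0.003, -0.12, 0, 0, 0]
    - [0.2, 0, -0.003, -0.2, 0, 0, 0]
    - [0.2, 0, -0.003, -0.3, 0, 0, 0]
    - [0.2, 0, -0.003, -0.4, 0, 0, 0]
    - [0.2, 0, -0.003, -0.4, 0, 0, 0]

```text
time_s: 7.95
tool_pos: [0.4781, 0.1155, 0.335]
tcp_rot: [0.166, 0.763, 0.61, 0.136]
wrist_force: [0.8, 0.5, -0.0]
grip_width: 0.0551
gripper_force: 0.0
```

```bash
sed -i 's/^YAW=.*/YAW=-.20/' h.py; python3 - <<'E'
from h import *
o=ctrl.get_obs();print(o["tool_pos"],o["joint_pos"],o["grip_width"],M0)
P=np.array([.4035,-.2391,.104])
ry=np.array([.0144,-.035,0])
rt=tool(np.array([0,0,-1.]),ry)
rows([(P+[0,0,.15],rt)])
r=rot(o["tcp_rot"])
print("now y",r.apply([0,1,0]))
E
```

```text
[0.47808528 0.11553266 0.33498508] [ 0.1803183   0.01849968  1.74395653 -0.19263373  0.98416083  0.47774601] 0.055119168132877865 [ 0.52476613 -0.00401332  0.1637    ]
[-0.907  -0.0764  0.1961] [ 0.7565 -0.4052  1.7997] tcp [ 0.4035 -0.2391  0.249 ]
now y [ 0.88521692 -0.20167637  0.41918689]
```

>>> play_rows:
  motion:
    - [0.5, -0.3, -0.03, 0.03, 0.1, -0.05, 0.24]
    - [0.5, -0.6, -0.05, 0.07, 0.25, -0.13, 0.6]
    - [0.5, -0.907, -0.076, 0.1, 0.378, -0.203, 0.9]
    - [0.5, -0.907, -0.076, 0.1, 0.378, -0.203, 0.9]
    - [0.5, -0.907, -0.076, 0.1, 0.378, -0.203, 0.9]
    - [0.5, -0.907, -0.076, 0.1, 0.378, -0.203, 0.9]
    - [0.5, -0.907, -0.076, 0.1, 0.378, -0.203, 0.9]
    - [0.5, -0.907, -0.076, 0.1, 0.378, -0.203, 0.9]
    - [0.5, -0.907, -0.076, 0.1, 0.378, -0.203, 0.9]
    - [0.5, -0.907, -0.076, 0.1, 0.378, -0.203, 0.9]
    - [0.5, -0.907, -0.076, 0.1, 0.378, -0.203, 0.9]
    - [0.5, -0.907, -0.076, 0.1, 0.378, -0.203, 0.9]

```text
time_s: 8.95
tool_pos: [0.3859, -0.2366, 0.2777]
tcp_rot: [0.084, 0.903, 0.416, 0.064]
wrist_force: [0.1, 0.1, -0.0]
grip_width: 0.0691
gripper_force: 0.0
```

```bash
python3 - <<'E'
from h import *
o=ctrl.get_obs();print(o["tool_pos"],o["grip_width"])
t=ctrl.capture("top");s=ctrl.capture("scene")
print(onz(t,432,309.1,.114),tri(t,(432,309.1),s,(436.,283.2)))
# block bottom foot etc: orange joint centroid from both pics
a=s["image"][265:345,395:475,::-1];b=t["image"][175:325,225:365,::-1]
cv2.imwrite("pics/c3.png",np.hstack([cv2.resize(a,(400,400),interpolation=2),cv2.resize(b,(373,400),interpolation=2)]))
P=np.array([.4035,-.2391,.104])
rt=tool(np.array([0,0,-1.]),np.array([.0144,-.035,0]))
rows([(P+[0,0,.13],rt)])
E
```

```text
[ 0.38590874 -0.23663571  0.27769724] 0.06905862818576228
[ 0.40161382 -0.23802451  0.114     ] (array([ 0.40169643, -0.23894915,  0.11518282]), np.float64(0.0023135050286706223))
[0.0158 0.0118 0.1286] [ 0.368  -0.1797  0.9025] tcp [ 0.4035 -0.2391  0.229 ]
```

View pics/c3.png

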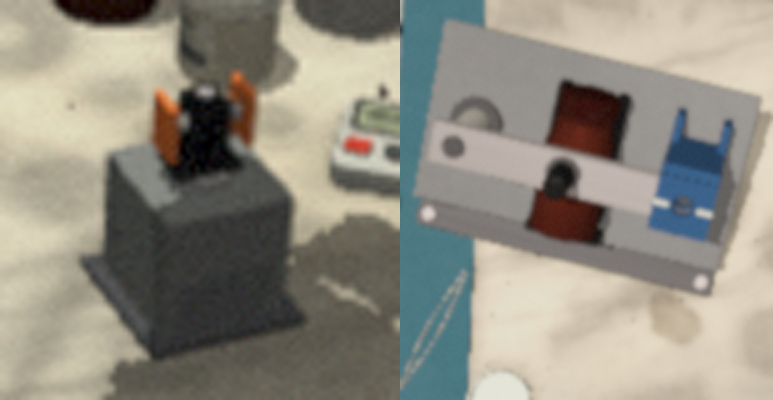

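The parking block holds the pin upright, with the head top at scene (436,283.4). In the top view the bar is shut, lying across the bottle and into the bracket.

>>> play_rows:
  motion:
    - [0.6, 0.012, 0.012, 0.08, 0.1, -0.05, 0.25]
    - [0.6, 0.012, 0.012, 0.1, 0.25, -0.12, 0.6]
    - [0.6, 0.012, 0.012, 0.12, 0.368, -0.18, 0.9025]
    - [0.6, 0.012, 0.012, 0.12, 0.368, -0.18, 0.9025]
    - [0.6, 0.012, 0.012, 0.12, 0.368, -0.18, 0.9025]
    - [0.6, 0.012, 0.012, 0.12, 0.368, -0.18, 0.9025]
    - [0.6, 0.012, 0.012, 0.12, 0.368, -0.18, 0.9025]
    - [0.6, 0.012, 0.012, 0.12, 0.368, -0.18, 0.9025]

```text
time_s: 9.72
tool_pos: [0.4015, -0.2405, 0.2326]
tcp_rot: [0.001, 0.981, 0.195, 0.0]
wrist_force: [-0.2, -0.7, -0.0]
grip_width: 0.0737
gripper_force: 0.0
```

```bash
python3 - <<'E'
from h import *
o=ctrl.get_obs();print(o["tool_pos"],o["grip_width"],o["joint_pos"],o["wrist_force"])
P=np.array([.4018,-.2387,.103])
rt=tool(np.array([0,0,-1.]),np.array([.0144,-.0355,0]))
rows([(P+[0,0,.05],rt),(P,rt)])
E
```

```text
[ 0.40150146 -0.24045167  0.23256419] 0.07373188286322997 [-7.03385652e-01  2.44501542e-01  1.68675882e+00 -3.14819838e-04
  1.20904270e+00  4.75746910e-01] [-0.18965826 -0.67345125 -0.03032822]
[ 0.0023 -0.004   0.2114] [ 0.0024 -0.0006  0.0123] tcp [ 0.4018 -0.2387  0.148 ]
[ 0.0023 -0.0042  0.3364] [ 0.0024 -0.0006  0.0123] tcp [ 0.4018 -0.2387  0.098 ]
```

>>> play_rows:
  motion:
    - [0.6, 0.002, -0.004, 0.1, 0, 0, 0.01]
    - [0.6, 0.002, -0.004, 0.2, 0, 0, 0.01]
    - [0.6, 0.002, -0.004, 0.25, 0, 0, 0.01]
    - [0.6, 0.002, -0.004, 0.3, 0, 0, 0.01]
    - [0.6, 0.002, -0.004, 0.336, 0, 0, 0.01]
    - [0.6, 0.002, -0.004, 0.336, 0, 0, 0.01]
    - [-1, 0.002, -0.004, 0.336, 0, 0, 0.01]
    - [-1, 0.002, -0.004, 0.336, 0, 0, 0.01]
    - [-1, 0.002, -0.004, 0.336, 0, 0, 0.01]
    - [-1, 0.002, -0.004, 0.336, 0, 0, 0.01]
    - [-1, 0.002, -0.004, 0.336, 0, 0, 0.01]
    - [-1, 0.002, -0.004, 0.336, 0, 0, 0.01]
    - [-1, 0.002, -0.004, 0.336, 0, 0, 0.01]
    - [-1, 0.002, -0.004, 0.336, 0, 0, 0.01]
    - [-1, 0.002, -0.004, 0.336, 0, 0, 0.01]
    - [-1, 0.002, -0.004, 0.336, 0, 0, 0.01]
    - [-1, 0.002, -0.004, 0.336, 0, 0, 0.01]
  squeeze: 28

```text
time_s: 11.13
tool_pos: [0.402, -0.2396, 0.0985]
tcp_rot: [0.001, 0.982, 0.191, 0.0]
wrist_force: [-1.0, 0.0, 7.6]
grip_width: 0.0317
gripper_force: 27.9
```

```bash
python3 st.py
```

```text
[ 0.40199351 -0.23963768  0.09846989] [-1.01068107  0.02914262  7.60524429] 0.03165847922272754 27.85263240337372
[-0.09168836 -0.45531358 -0.02501753] 0.1987164507835997 0.4644536708678115
```

>>> play_rows:
  motion:
    - [-1, 0, 0, -0.01, 0, 0, 0]
    - [-1, 0, 0, -0.03, 0, 0, 0]
    - [-1, 0, 0, -0.06, 0, 0, 0]
    - [-1, 0, 0, -0.1, 0, 0, 0]
    - [-1, 0, 0, -0.14, 0, 0, 0]
    - [-1, 0, 0, -0.19, 0, 0, 0]
    - [-1, 0, 0, -0.25, 0, 0, 0]
    - [-1, 0, 0, -0.32, 0, 0, 0]
    - [-1, 0, 0, -0.4, 0, 0, 0]
    - [-1, 0, 0, -0.48, 0, 0, 0]
    - [-1, 0, 0, -0.55, 0, 0, 0]
    - [-1, 0, 0, -0.55, 0, 0, 0]
    - [-1, 0, 0, -0.55, 0, 0, 0]

```text
time_s: 12.22
tool_pos: [0.4018, -0.2392, 0.319]
tcp_rot: [0.001, 0.982, 0.191, 0.001]
wrist_force: [-0.8, -0.2, -2.4]
grip_width: 0.0318
gripper_force: 27.8
```

```bash
python3 st.py; python3 - <<'E'
from h import *
rt=tool(-RL.apply([0,0,1]),RL.apply([0,-1,0]))
rows([(np.array([.5245,-.0037,.163])+RL.apply([0,0,.031+.15]),rt)])
E
```

```text
[ 0.40184663 -0.23924589  0.31900594] [-0.80491857 -0.15286669 -2.36801282] 0.03181558982175683 27.834554314613342
[-0.00196974 -0.45495712  0.17644405] 0.004329485697674688 0.4549613836423278
[ 0.355  -0.5301 -0.0126] [-0.2305  0.7763  1.0987] tcp [0.4542 0.0106 0.3237]
```

>>> play_rows:
  motion:
    - [-1, 0.06, -0.09, 0, -0.03, 0.1, 0.15]
    - [-1, 0.12, -0.18, 0, -0.07, 0.24, 0.34]
    - [-1, 0.18, -0.27, -0.01, -0.11, 0.36, 0.5]
    - [-1, 0.24, -0.36, -0.01, -0.15, 0.5, 0.7]
    - [-1, 0.3, -0.45, -0.01, -0.18, 0.6, 0.85]
    - [-1, 0.355, -0.53, -0.012, -0.207, 0.699, 0.989]
    - [-1, 0.355, -0.53, -0.012, -0.207, 0.699, 0.989]
    - [-1, 0.355, -0.53, -0.012, -0.207, 0.699, 0.989]
    - [-1, 0.355, -0.53, -0.012, -0.207, 0.699, 0.989]
    - [-1, 0.355, -0.53, -0.012, -0.207, 0.699, 0.989]
    - [-1, 0.355, -0.53, -0.012, -0.207, 0.699, 0.989]
    - [-1, 0.355, -0.53, -0.012, -0.207, 0.699, 0.989]
    - [-1, 0.355, -0.53, -0.012, -0.207, 0.699, 0.989]

```text
time_s: 13.3
tool_pos: [0.4541, 0.0095, 0.3222]
tcp_rot: [0.018, 0.98, -0.07, 0.186]
wrist_force: [-0.1, 0.0, -1.6]
grip_width: 0.0314
gripper_force: 27.8
```

```bash
python3 st.py; python3 - <<'E'
from h import *
rt=tool(-RL.apply([0,0,1]),RL.apply([0,-1,0]))
rows([(np.array([.5245,-.0037,.163])+RL.apply([0,0,.031+.003+.085]),rt)])
E
```

```text
[0.45406254 0.0094961  0.32220044] [-0.0726342   0.04163811 -1.64946948] 0.03141168854212673 27.83987671136856
[-0.00087237 -0.2008632   0.17906968] 0.0043430663693250085 0.20086509457738594
[ 0.008  -0.0005  0.1513] [-0.024   0.0834  0.1052] tcp [0.4789 0.0055 0.2671]
```

Go to about 23 mm between the tip and the mouth, then look.

>>> play_rows:
  motion:
    - [-1, 0.004, 0, 0.05, -0.012, 0.04, 0.05]
    - [-1, 0.008, 0, 0.11, -0.024, 0.083, 0.105]
    - [-1, 0.008, 0, 0.15, -0.024, 0.083, 0.105]
    - [-1, 0.008, 0, 0.15, -0.024, 0.083, 0.105]
    - [-1, 0.008, 0, 0.15, -0.024, 0.083, 0.105]

```text
time_s: 13.72
tool_pos: [0.4786, 0.0059, 0.2674]
tcp_rot: [0.021, 0.973, -0.097, 0.207]
wrist_force: [0.9, 0.2, -1.1]
grip_width: 0.0312
gripper_force: 27.8
```

```bash
python3 st.py; python3 - <<'E'
from h import *
t=ctrl.capture("top");s=ctrl.capture("scene")
np.savez("cap.npz",t=t["image"],s=s["image"])
a=s["image"][180:260,300:380,::-1];b=t["image"][210:290,290:370,::-1]
cv2.imwrite("pics/c4.png",np.hstack([cv2.resize(a,(400,400),interpolation=2),cv2.resize(b,(400,400),interpolation=2)]))
E
```

```text
[0.47856244 0.005907   0.26742406] [ 0.93707192  0.20648496 -1.1353893 ] 0.031246922147251277 27.84023344516754
[-0.00084441 -0.19945845  0.11897741] 0.004233491468843514 0.19946024089832798
```

View pics/c4.png

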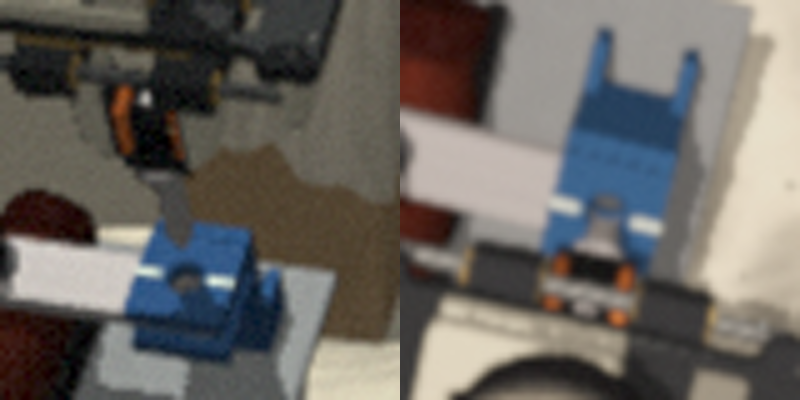

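The scene half shows the tip at about (336,228.6), the hole centre at (336.8,235.6) and the shaft's top at (333,216). The top half shows the tip at (331,252.6) and the hole at (331.4,251.4). I'll compare these with the nominal positions.

```bash
python3 - <<'E'
from h import *
t=ctrl.capture("top");s=ctrl.capture("scene")
o=ctrl.get_obs();r=rot(o["tcp_rot"]);g=o["tool_pos"]-.0025*r.apply([0,0,1])
for d in(0,.031,.093):
    p=g+d*r.apply([0,0,1]);print(d,np.round(proj(s,p),1),np.round(proj(t,p),1))
hole,e=tri(t,(331.3,251.4),s,(336.8,235.6));tip,e2=tri(t,(331,252.8),s,(336,228.8))
print(hole,e,tip,e2,RL.inv().apply(tip-hole)); print("nominal tip-hole",RL.inv().apply(g+.093*r.apply([0,0,1])-hole))
M=np.array([.5245,-.0037,.163]);print(np.round(proj(s,M),1),np.round(proj(t,M),1))
# white line via mask, both views
for n,c,w in(("s",s,(225,245,320,350)),("t",t,(245,262,312,346))):
    hsv=cv2.cvtColor(c["image"],cv2.COLOR_RGB2HSV);m=cv2.inRange(hsv,(0,0,165),(179,70,255));k=np.zeros_like(m);k[w[0]:w[1],w[2]:w[3]]=1
    q=cv2.connectedComponentsWithStats(m*k);print(n,[(a[4],b.round(1)) for a,b in zip(q[2][1:],q[3][1:]) if a[4]>4])
for k in(-.015,.015):
    p=M+RL.apply([0,k,0]);print(k,np.round(proj(s,p),1),np.round(proj(t,p),1))
E
```

```text
0 [329.9 203.5] [327.1 268.8]
0.031 [331.9 212.1] [328.3 263.6]
0.093 [335.6 228.4] [330.6 254. ]
[ 0.52354698 -0.00273069  0.16265289] 0.00028672309730619355 [ 0.51844337 -0.00179249  0.18429055] 0.00034846798227495927 [ 4.08563031e-03 -9.44285033e-05  2.18726812e-02]
nominal tip-hole [2.47720269e-03 2.71241585e-05 2.52893692e-02]
[337.3 235.3] [331.7 251. ]
s [(np.int32(32), array([324.5, 226.7])), (np.int32(87), array([323.5, 234.8])), (np.int32(10), array([343.5, 235.6]))]
t [(np.int32(102), array([316.8, 249.6])), (np.int32(17), array([338.6, 254.6])), (np.int32(6), array([329.2, 258.3]))]
-0.015 [343.2 236.1] [338.3 252.5]
0.015 [331.4 234.5] [325.1 249.5]
```

```bash
python3 - <<'E'
from h import *
t=ctrl.capture("top");s=ctrl.capture("scene")
im=cv2.imread("pics/top0.png")[:,:,2].astype(float); si=s["image"][:,:,0].astype(float)
print(im[245:261,316:347].astype(int)); print(si[228:243,322:352].astype(int))
E
```

```text
[[151 151 152 152 144 111  75  60  58  57  58  59  58  60  60  61  60  60
   59  61  59  58  60  58  56  59  57  64  78  93  98]
 [151 152 152 150 138 103  70  59  59  59  59  60  58  58  61  60  62  61
   59  60  59  60  58  59  60  59  57  66  84  96  98]
 [152 152 153 148 129  93  65  60  59  59  57  58  59  60  60  58  60  58
   59  60  58  58  59  59  58  60  59  73  88  97  99]
 [152 153 152 149 133 109  90  75  67  61  59  57  56  62  67  68  63  62
   60  59  59  61  59  58  58  59  63  76  92  97  97]
 [152 151 152 157 167 164 149 131 112  92  68  57  54  69  80  83  79  71
   62  57  61  59  61  59  59  62  68  82  93  98  99]
 [152 150 150 159 187 196 192 183 171 142  93  55  50  70  85  92  91  82
   65  60  60  58  59  58  59  59  68  86  94  98  98]
 [150 149 146 145 165 183 189 193 191 164 111  58  40  54  67  79  83  78
   62  59  59  62  61  59  60  60  72  87  99  99  98]
 [149 151 144 123 112 122 136 151 161 143  96  51  40  46  54  61  62  59
   53  64  84  90  88  74  68  65  77  91  99  99  99]
 [151 150 143 111  77  65  74  88  97  89  67  46  42  50  52  54  5
[... 2140 characters left out ...]
 62  73  71  67  61  59
   39  71 105 110 122 136 120  39  21  28  10  20]
 [207 204 200 166  78  50  51  54  49  50  52  60  60  62  55  45  39  32
   32  44  48  51  56  57  41  22  27  32  12  27]
 [208 208 191 132  61  50  53  48  52  52  50  50  46  46  31  32  29  34
   34  34  46  54  49  44  23  29  31  26  18  15]
 [208 207 182  88  51  49  52  48  54  49  55  53  48  46  34  35  36  28
   30  35  40  44  40  36  15  19  27  20  18  15]
 [192 193 164  69  45  51  48  48  50  51  53  55  50  44  38  31  31  28
   25  28  33  26  36  33  27  34  26  24  13  16]
 [145 141 117  46  38  41  32  43  43  40  46  41  38  31  29  25  28  28
   27  26  36  24  30  28  29  28  24  15  22  24]]
```

```bash
python3 - <<'E'
from h import *
t=ctrl.capture("top");s=ctrl.capture("scene")
o=ctrl.get_obs();r=rot(o["tcp_rot"]);g=o["tool_pos"]-.0025*r.apply([0,0,1])
hole,e=tri(t,(330.6,252.5),s,(336.4,234.9));tip=g+.093*r.apply([0,0,1])
print(hole,e,tip,RL.inv().apply(tip-hole))
tip2,e=tri(t,(330.6,254),s,(336,228.4));print(tip2,RL.inv().apply(tip2-hole))
print(r.as_matrix(),RL.as_matrix())
E
```

```text
[ 0.52079593 -0.00164317  0.16607192] 0.0006295497140174931 [ 0.51522325 -0.00084193  0.18596977] [ 0.00298128 -0.00032186  0.02046044]
[ 0.51564437 -0.00154065  0.18686127] [ 0.00384841 -0.00092298  0.02104956]
[[ 8.94558691e-01 -1.96704894e-01  4.01337679e-01]
 [-1.79554087e-01 -9.80462720e-01 -8.03317204e-02]
 [ 4.09298275e-01 -2.00381776e-04 -9.12400615e-01]] [[ 8.94887953e-01  1.98669331e-01 -3.99632392e-01]
 [-1.81402769e-01  9.80066578e-01  8.10094963e-02]
 [ 4.07760453e-01  6.93889390e-18  9.13088940e-01]]
```

>>> play_rows:
  motion:
    - [-1, -0.006, 0, 0, 0, 0, 0]
    - [-1, -0.006, 0, 0.02, 0, 0, 0]
    - [-1, -0.006, 0, 0.04, 0, 0, 0]
    - [-1, -0.006, 0, 0.05, 0, 0, 0]
    - [-1, -0.006, 0, 0.06, 0, 0, 0]
    - [-1, -0.006, 0, 0.07, 0, 0, 0]
    - [-1, -0.006, 0, 0.07, 0, 0, 0]

```text
time_s: 14.7
tool_pos: [0.4878, 0.0046, 0.2403]
tcp_rot: [0.021, 0.973, -0.097, 0.207]
wrist_force: [-0.6, -0.6, -1.8]
grip_width: 0.0321
gripper_force: 27.8
```

```bash
python3 st.py
```

```text
[0.48779728 0.00455869 0.24029031] [-0.63371073 -0.58722249 -1.82798306] 0.032051024825781316 27.840815484523773
[-0.00340193 -0.19894717  0.09040213] 0.01709797887048273 0.1989762560049561
```

>>> play_rows:
  motion:
    - [-1, 0, 0, 0.008, 0, 0, 0]
    - [-1, 0, 0, 0.016, 0, 0, 0]
    - [-1, 0, 0, 0.025, 0, 0, 0]
    - [-1, 0, 0, 0.025, 0, 0, 0]

```text
time_s: 15.03
tool_pos: [0.4918, 0.0038, 0.2316]
tcp_rot: [0.021, 0.973, -0.097, 0.207]
wrist_force: [-1.0, 0.2, -1.6]
grip_width: 0.032
gripper_force: 27.8
```

```bash
python3 st.py;python3 - <<'E'
from h import *
o=ctrl.get_obs();print(rot(o["tcp_rot"]).inv().apply(o["wrist_force"]),o["torque"])
E
```

```text
[0.49180061 0.0037936  0.23157309] [-1.00222124  0.22184194 -1.58932684] 0.03204778464424217 27.840728759765625
[-0.00323908 -0.19890215  0.08078069] 0.01628335575193893 0.19892852039990896
[-1.58481922 -0.02021303  1.0332282 ] [ 0.14890753  0.39322449 -0.04243606]
```

>>> play_rows:
  motion:
    - [-1, 0, 0, 0.01, 0, 0, 0]
    - [-1, 0, 0, 0.02, 0, 0, 0]
    - [-1, 0, 0, 0.03, 0, 0, 0]
    - [-1, 0, 0, 0.04, 0, 0, 0]
    - [-1, 0, 0, 0.04, 0, 0, 0]

```text
time_s: 15.45
tool_pos: [0.4982, 0.0025, 0.2167]
tcp_rot: [0.021, 0.973, -0.097, 0.207]
wrist_force: [-0.0, -0.9, -2.7]
grip_width: 0.0319
gripper_force: 27.8
```

```bash
cat >> st.py <<'E'
print(rot(o["tcp_rot"]).inv().apply(o["wrist_force"]).round(1),o["torque"].round(2))
E
python3 st.py
```

```text
[0.4981611  0.00249729 0.21667005] [-0.04631046 -0.85040835 -2.72960975] 0.031897392535095895 27.84073233604431
[-0.00338633 -0.19890873  0.06452602] 0.017022891610210176 0.19893755776581049
[-1.   0.8  2.5] [ 0.15  0.4  -0.02]
```

Still free. Continue.

>>> play_rows:
  motion:
    - [-1, 0, 0, 0.01, 0, 0, 0]
    - [-1, 0, 0, 0.02, 0, 0, 0]
    - [-1, 0, 0, 0.03, 0, 0, 0]
    - [-1, 0, 0, 0.04, 0, 0, 0]
    - [-1, 0, 0, 0.05, 0, 0, 0]
    - [-1, 0, 0, 0.06, 0, 0, 0]
    - [-1, 0, 0, 0.06, 0, 0, 0]

```text
time_s: 16.03
tool_pos: [0.5078, 0.0006, 0.1948]
tcp_rot: [0.021, 0.973, -0.097, 0.207]
wrist_force: [-0.2, -0.2, -2.2]
grip_width: 0.0315
gripper_force: 27.8
```

```bash
python3 st.py
```

```text
[0.50777044 0.00057731 0.19479807] [-0.2335447  -0.19731085 -2.17747421] 0.03153241015417708 27.840790450572968
[-0.00335756 -0.19888144  0.04055921] 0.016880605712866797 0.19890978053693056
[-1.1  0.2  1.9] [ 0.12  0.43 -0.02]
```

>>> play_rows:
  motion:
    - [-1, 0, 0, 0.005, 0, 0, 0]
    - [-1, 0, 0, 0.01, 0, 0, 0]
    - [-1, 0, 0, 0.0125, 0, 0, 0]
    - [-1, 0, 0, 0.015, 0, 0, 0]
    - [-1, 0, 0, 0.0165, 0, 0, 0]
    - [-1, 0, 0, 0.018, 0, 0, 0]
    - [-1, 0, 0, 0.018, 0, 0, 0]

```text
time_s: 16.62
tool_pos: [0.5105, 0.0004, 0.1912]
tcp_rot: [0.021, 0.973, -0.096, 0.209]
wrist_force: [-15.0, 3.7, 18.4]
grip_width: 0.0316
gripper_force: 28.0
```

```bash
python3 st.py
```

```text
[5.10508258e-01 3.59138059e-04 1.91187866e-01] [-14.99732434   3.73534733  18.42889631] 0.031587340653745806 27.976293861865997
[-0.00235794 -0.19855321  0.03615096] 0.011875028750278668 0.1985672135841723
[ -6.5  -0.7 -23.1] [0.18 1.2  0.04]
```

```bash
python3 - <<'E'
from h import *
t=ctrl.capture("top");s=ctrl.capture("scene")
a=s["image"][190:260,300:370,::-1];b=t["image"][210:280,290:360,::-1]
cv2.imwrite("pics/c5.png",np.hstack([cv2.resize(a,(400,400),interpolation=2),cv2.resize(b,(400,400),interpolation=2)]))
E
```

```text
(no output)
```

View pics/c5.png

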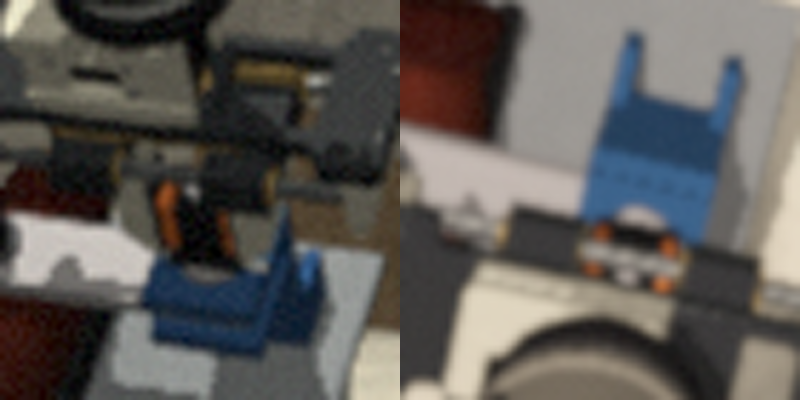

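The collar appears to sit on the blue face at scene crop (205,270), with the paddles along the line. I'll ease the push slightly and release.

>>> play_rows:
  motion:
    - [-1, 0, 0, -0.002, 0, 0, 0]
    - [0.3, 0, 0, -0.002, 0, 0, 0]
    - [0.3, 0, 0, -0.002, 0, 0, 0]
    - [0.3, 0, 0, -0.002, 0, 0, 0]
    - [0.3, 0, 0, -0.002, 0, 0, 0]
    - [0.3, 0, 0, -0.002, 0, 0, 0]
    - [0.3, 0, 0, -0.002, 0, 0, 0]
    - [0.3, 0, 0, -0.002, 0, 0, 0]
    - [0.3, 0, 0, -0.002, 0, 0, 0]

```text
time_s: 17.47
tool_pos: [0.5105, 0.0, 0.1897]
tcp_rot: [0.021, 0.973, -0.097, 0.208]
wrist_force: [1.6, -0.4, -0.6]
grip_width: 0.0595
gripper_force: 0.0
```

```bash
python3 st.py
```

```text
[5.10451753e-01 3.56758926e-05 1.89688357e-01] [ 1.57500085 -0.40085793 -0.63125362] 0.05953916381547692 0.0
[-0.00294843 -0.1988798   0.03477818] 0.014824117206445298 0.19890165255258452
[1.2 0.1 1.2] [ 0.02  0.31 -0.02]
```

>>> play_rows:
  motion:
    - [0.3, 0, 0, -0.03, 0, 0, 0]
    - [0.3, 0, 0, -0.08, 0, 0, 0]
    - [0.3, 0, 0, -0.16, 0, 0, 0]
    - [0.3, 0, 0, -0.24, 0, 0, 0]
    - [0.3, 0, 0, -0.32, 0, 0, 0]
    - [0.3, 0, 0, -0.4, 0, 0, 0]
    - [0.3, 0, 0.1, -0.4, 0, 0, 0]
    - [0.3, 0, 0.2, -0.4, 0, 0, 0]
    - [0.3, 0, 0.3, -0.4, 0, 0, 0]
    - [0.3, 0, 0.4, -0.4, 0, 0, 0]
    - [0.3, 0, 0.5, -0.4, 0, 0, 0]
    - [0.3, 0, 0.5, -0.4, 0, 0, 0]
    - [0.3, 0, 0.5, -0.4, 0, 0, 0]

```text
time_s: 18.55
tool_pos: [0.4062, -0.1857, 0.3356]
tcp_rot: [0.021, 0.973, -0.1, 0.207]
wrist_force: [0.8, 0.8, -0.1]
grip_width: 0.0596
gripper_force: 0.0
```

```bash
python3 - <<'E'
from h import *
t=ctrl.capture("top");s=ctrl.capture("scene")
a=s["image"][190:270,290:370,::-1];b=t["image"][205:285,285:365,::-1]
cv2.imwrite("pics/c6.png",np.hstack([cv2.resize(a,(400,400),interpolation=2),cv2.resize(b,(400,400),interpolation=2)]))
h=np.array([.5208,-.0016,.166])
for d in(0,.044):
    p=h+RL.apply([0,0,d]);print(d,(np.array(proj(s,p))-[290,190])*5,(np.array(proj(t,p))-[285,205])*5)
E
```

```text
0 [231.2708166  224.65672292] [228.606054   237.43030466]
0.044 [218.23141051 168.55356201] [220.75834079 269.7278596 ]
```

View pics/c6.png

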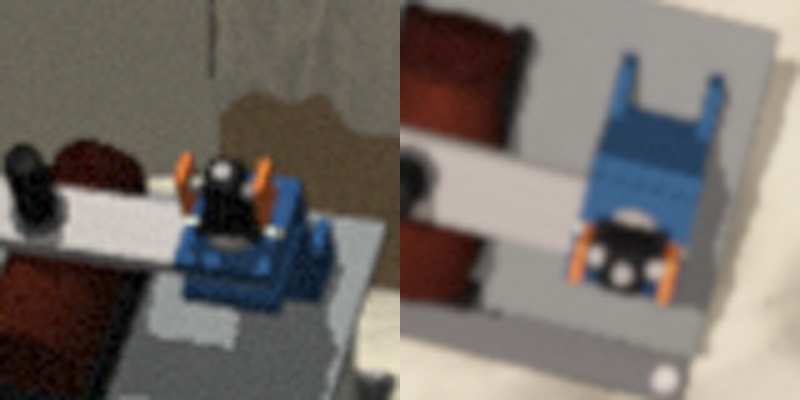

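The pin is seated: its head top is at scene crop (225,168) against a predicted (218,168), and at top crop (222,272) against (221,270). The paddles have sprung out along the white line and the bar is shut.

```bash
python3 -c "
from plant import ctrl
print(ctrl.hand_in())"
```

```text
the job is handed in; nothing more can be done
None
```

I swung the bar shut, pushed the ball-lock pin through bracket and bar to the collar, released it with its paddles in line with the white line, and handed the job in at about 19 s; the last pictures looked right, but no verdict came back.

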